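# Release the latched cash tray with the pin

### The job

The tray of the wooden cash box is latched shut. Take the release pin from its block, put it through the small slot in the box's top, feel gently along the slot for the hidden spring latch and press it until the tray springs out fully. Then put the pin back in its block, all the way down, and leave the other things on the table alone.

Things in the scene. Friction and masses are not known exactly. Their poses are not given: they have to be found in the camera images.
- case: wooden cash box, fixed to the table, 160 (x) x 180 (y) x 85 mm high (top board 164 x 184 mm). Origin under its centre, z up; its front, with the tray's brass knob, looks along its own -x. The tray leaves the front by 65 mm along -x (its knob reaches 98 mm in front of the origin when shut, 163 mm when open).
- slot (a point): centre of the access slot, in the upper surface of the box's top board, 85 mm above the table; same axes as the box. The slot is 40 mm long along y and 10 mm wide along x, edged with brass; the top board is 10 mm thick. Pin and box (slot edges, deck and latch included) must never press on one another with more than 25 N.
- deck (a point): point 25 mm straight below the slot's centre, same axes. Near this height (21 to 29 mm below the upper surface, not measured) lies a rigid level steel deck. Somewhere under the slot the deck has a well, 11 mm long along y and wider than the slot along x; the well's centre is at most 13 mm from this point along y, either way, not measured. The latch plunger stands in the well.
- tray (a joint): how far the tray has come out, m: 0 latched shut, 0.065 fully out. The latch plunger's top is 2 mm below the deck; pressed down it resists with 3 N and 0.8 N more per mm, lets the tray go after 6 to 7 mm of its travel, bottoms hard at 8.5 mm and springs back when let go. A spring then drives the tray out in under 1 s and keeps it out.
- holder: dark wooden block with a cork foot, fixed to the table, 56 x 56 mm (foot 76 x 76 mm), 64 mm high; origin under its centre, z up. It has one upright bore, 10 mm across, in the middle.
- holder_mouth (a point): centre of the bore's mouth, in the block's upper surface, 64 mm above the table; the bore is 60 mm deep with a 2 mm chamfer
- pin: release pin, 60 g: a square handle 16 x 16 x 50 mm (brass ferrule at the foot, pale wood above) over a straight steel rod, 7 mm thick and 58 mm long. Origin where the rod meets the handle's flat foot; z points up along the handle, x and y are square to the handle's flats. At the start it stands in the block's bore with the handle's foot on the block.
- pin_tip (a point): lower end of the rod, 58 mm below the pin's origin
- stamp: bystander: wooden hand stamp, 29 x 43 x 75 mm, origin under its centre
- jar: bystander: candle jar with metal lid, 60 x 60 x 60 mm, origin under its centre
- giftbox: bystander: small dark gift box, 53 x 69 x 42 mm, origin under its centre
Not all that is in view belongs to the job. What is shaped like the holder but orange is not meant.

How it is judged:
On the way, in this order (a step that is already met when the one before it is completed fails the run):
1. the pin's tip is in the slot, at least 15 mm below the box's top (z of pin_tip in the frame of slot below -0.015 m and horizontal distance between pin_tip and slot below 0.02 m).
2. the latch lets go and the tray is out by at least 60 mm (value of joint tray above 0.06 m), for 0.2 s.
At the end, for the whole second after the job is handed in: The tray is out by at least 60 mm; the pin stands at rest in the block's bore, upright within 0.08 rad, its handle's foot within 4 mm of the block's top and within 5 mm of the bore's axis (value of joint tray above 0.06 m and horizontal distance between pin and holder_mouth below 0.005 m and z of pin in the frame of holder_mouth between -0.004 and 0.004 m and angle between pin's own z axis and vertical below 0.08 rad and linear speed of pin below 0.02 m/s); the robot touches nothing.
It fails at once if pin and box press on one another with more than 25 N (contact force between pin and case above 25 N).
It fails at once if a bystander is moved by more than 20 mm (distance of any of stamp, jar, giftbox from where it was at the start of the episode above 0.02 m).
It also fails if it takes over 72 s, if anything falls off the work surface, if the arm or the gripper's body presses on something with over 40 N, if the wrist force passes 120 N, or if a joint passes its speed limit or range.

### The arm

A 6-joint arm with a two-finger parallel gripper is mounted at the origin on a cart in front of the work surface, level with it; the furniture and walls round the work are solid. World frame = base frame: x ahead of the robot, y to its left, z up, the work surface at z = 0. Lengths are in m, angles in rad, forces in N, time in s.
With the tool pointing down it reaches from about 0.35 to 0.975 m from the base axis. Payload 4.9 kg.
Tool frame: the origin (TCP) lies midway between the tips of the shut fingers; the grasp point (between the pads) lies 19 mm behind it; z points along the fingers, y is the line along which they close (so a half turn about z gives the same grasp; the last joint's range is limited). The gripper opens to 85 mm and grips with 20 to 120 N. Pads are 22 mm wide; open, the fingers measure 114 mm over their backs; the gripper's body (76 mm by 85 mm) begins 54 mm behind the grasp point. The pads swing forward as they close: fully open they stand 13 mm farther back than shut.
Start: joints at [-1.446, 0.053, 1.613, -0, 1.476, -0.119], TCP at [0.151, -0.606, 0.231] pointing down, gripper open.
Joint ranges: [-3.01, 3.01], [-1.01, 2.22], [0.06, 2.58], [-1.02, 4.17], [0.09, 2.62], [-3.14, 3.14]. Speed limits (rad/s): [2.57, 2.57, 3.14, 3.14, 3.14, 3.14].

### API

Orientations are given as a rotation vector (axis times angle).
In Python, from station import ctrl gives the robot as it stands.
- The arm moves only by the shell command python3 -m handwheel 'ROWS' [FORCE]. ROWS is JSON, a list of rows, each an object with "gripper": the gripper command: -1 is fully open, 1 is shut, values between are in proportion; "offset": the shift along the tool's x, y, z in mm, a list of three; "rotation": the turn, a rotation vector about the tool's x, y, z in rad, a list of three. A call has exactly 8 rows; each row is the pose to reach, as a shift and turn from the pose commanded when the call began, along the tool's axes at that moment; what a row does not reach only later rows make up. A row lasts 1/8 s, in which the tool goes at most 62.5 mm and 10.7 degrees, less where a joint would pass 70% of its speed; a pose out of reach is approached as far as the arm can. A call with a gripper value outside its range is refused whole. The fingers move at their own pace and stop on an object; FORCE is the grip in N (left out, the last holds). Time passes only in rows, so rows that repeat a pose let the fingers close, or fill a call up. It gives the time, the measured TCP pose, the force, the opening and the grip force at its end, in the units of the state.
- ctrl.get_obs(): the state, without advancing time (a new reading comes with each control period).
- ctrl.get_image(name): name is "side" or "top" or "wrist"; returns a dict with "image" (420x560x3 uint8, red, green, blue), "fovy" (degrees; the focal length in pixels is half the picture's height over the tangent of half this angle, whatever the lens; pixels are square), "cx", "cy" (the principal point, pixels), "k1" (the pictures are not rectified: a ray, as slopes to the right and down, at radius r is drawn at 1 + k1 r^2 times it, then the intrinsics apply), "xyz" and "attitude" of the camera in the world. Camera axes: x right, y up, looking along -z (the intrinsics and any distortion apply to the point x, -y, -z); pixel columns grow to the right and rows downward; lengths in m; the calibration is good to about 2 mm. A picture is of the moment at which its call begins. There is no depth.
- ctrl.finish_job(): hands the job in; it is judged then, once.
The state is a dict: "t": time; "q": joint angles; "dq": joint speeds; "effort": joint torques, N m; "tool_pos": TCP position; "tool_rot": TCP orientation; "contact_force": force on the tool from outside, world axes, zero at the start; "wrist_torque": the same for the moment, N m; "opening": finger opening in m; "grip_force": force on a finger pad.
Only numpy, scipy, OpenCV 4.12 (cv2) and the standard library are available. Lean on these libraries where they do the work, as an engineer would, in place of code of your own. Each camera call takes 0.05 s, during which the arm holds its last target. There are 200 camera calls.

## Working session

There is one attempt and no reset: what is moved stays moved. The work goes in short steps, Python scripts to look and compute and a shell command to move; the robot and the scene stay as the last step left them, time stands still between calls to the robot, and variables do not carry over. Pictures are saved under pics/ and viewed, at most 10 in all, crops included, and the job is handed in when it is done.

```bash
ls; mkdir -p pics; cat > h.py <<'E'
import numpy as np, cv2
from station import ctrl
from scipy.spatial.transform import Rotation as R
def grab(name,fn=None):
    d=ctrl.get_image(name)
    if fn: cv2.imwrite('pics/'+fn+'.png',d['image'][:,:,::-1])
    return d
def cam(d):
    h=d['image'].shape[0]; f=h/2/np.tan(np.radians(d['fovy'])/2)
    a=np.array(d['attitude'],float)
    Rm=a if a.shape==(3,3) else (R.from_rotvec(a).as_matrix() if a.size==3 else None)
    return f,Rm,np.array(d['xyz'],float)
def ray(d,u,v):
    f,Rm,p=cam(d)
    x=(u-d['cx'])/f;y=(v-d['cy'])/f
    a,b=x,y
    for _ in range(30):
        s=1+d['k1']*(a*a+b*b); a,b=x/s,y/s
    return p,Rm@np.array([a,-b,-1.])
def onz(d,u,v,z):
    p,r=ray(d,u,v); return p+r*(z-p[2])/r[2]
def proj(d,P):
    f,Rm,p=cam(d); c=Rm.T@(np.array(P)-p)
    a,b=c[0]/-c[2],-c[1]/-c[2]; s=1+d['k1']*(a*a+b*b)
    return a*s*f+d['cx'],b*s*f+d['cy']
E
python3 - <<'E'
from h import *
for n in('top','side','wrist'):
    d=grab(n,n+'0'); print(n,{k:v for k,v in d.items() if k!='image'})
print(ctrl.get_obs())
E
```

```text
pics
top {'fovy': 54.64270845192739, 'cx': 274.24159605226987, 'cy': 216.30488475865926, 'k1': -0.015367888118903682, 'xyz': array([ 0.43120907, -0.05462721,  1.03876875]), 'attitude': array([ 0.11826517, -0.1363762 , -1.55280445])}
side {'fovy': 55.376537429442266, 'cx': 274.78219656577136, 'cy': 208.82155411453002, 'k1': -0.03483799796720357, 'xyz': array([ 0.34980812, -0.94632911,  0.45609282]), 'attitude': array([ 1.1616601 , -0.16671229, -0.21684945])}
wrist {'fovy': 61.842881285992206, 'cx': 279.69433365350176, 'cy': 208.5479834863496, 'k1': -0.09119936609211461, 'xyz': array([ 0.22879952, -0.58595945,  0.37296685]), 'attitude': array([-0.27047928,  0.21361795, -1.31373403])}
{'t': 0.15, 'q': array([-1.44599133e+00,  5.32507454e-02,  1.61396851e+00, -4.49843692e-05,
        1.47602869e+00, -1.18978340e-01]), 'dq': array([-0.00148358, -0.00226255, -0.00417634,  0.00085007,  0.00075377,
        0.00092864]), 'effort': array([ 1.34594124e-03, -3.94245315e+01, -3.70720840e+01, -8.94327854e-05,
        4.60812938e-03,  1.30768561e-05]), 'tool_pos': array([ 0.15079957, -0.60602831,  0.23032325]), 'tool_rot': array([-3.11663962e+00, -3.81791868e-01,  7.78723183e-05]), 'contact_force': array([0.26199003, 0.27630232, 1.09812922]), 'wrist_torque': array([ 0.03274847, -0.00502769, -0.02632388]), 'grip_force': 0.0, 'opening': 0.08539096288050259}
```

View pics/top0.png

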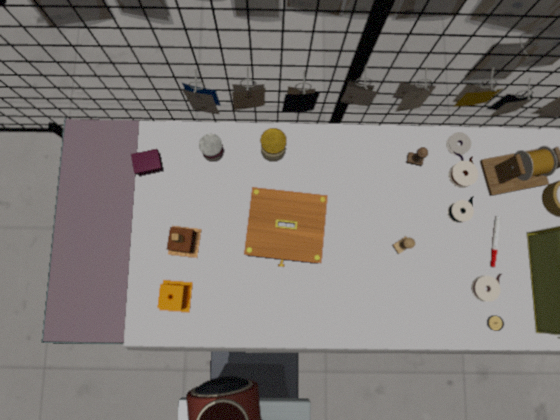

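View pics/side0.png

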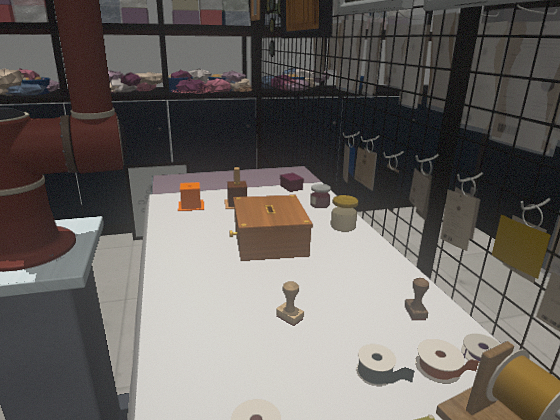

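The top view shows the box at about (287,226) with its slot at (286,225), the holder with pin at (182,240), and the orange decoy at (173,297). The side view shows the pin standing in the dark block at (237,190), and the tray knob at (232,234).

```bash
python3 - <<'E'
from h import *
d=grab('top'); im=d['image']; 
a=cv2.resize(im[210:275,150:210],None,fx=6,fy=6,interpolation=cv2.INTER_CUBIC)
b=cv2.resize(im[180:275,240:335],None,fx=4.1,fy=4.1,interpolation=cv2.INTER_CUBIC)[:390,:390]
a=a[:390]
cv2.imwrite('pics/c1.png',np.hstack([a,b])[:,:,::-1]); print(a.shape,b.shape)
hsv=cv2.cvtColor(im,cv2.COLOR_RGB2HSV)
for n,(u,v) in dict(box=(270,210),slot=(280,225),foot=(197,235),block=(188,245),handle=(176,237),table=(350,300)).items(): print(n,hsv[v,u])
# box top
m=cv2.inRange(hsv,(0,60,60),(35,255,255)); m2=np.zeros_like(m); m2[180:268,240:335]=m[180:268,240:335]
m2=cv2.morphologyEx(m2,cv2.MORPH_OPEN,np.ones((7,7)))
c=max(cv2.findContours(m2,0,2)[0],key=cv2.contourArea); r=cv2.minAreaRect(c); print(r)
for p in cv2.boxPoints(r): print(p,onz(d,*p,.085))
print(onz(d,286,225,.085))
E
```

```text
Traceback (most recent call last):
ValueError: all the input array dimensions except for the concatenation axis must match exactly, but along dimension 0, the array at index 0 has size 390 and the array at index 1 has size 389
```

```bash
python3 - <<'E'
from h import *
d=grab('top'); im=d['image']; 
a=cv2.resize(im[210:275,150:210],(360,390),interpolation=cv2.INTER_CUBIC)
b=cv2.resize(im[180:275,240:335],(390,390),interpolation=cv2.INTER_CUBIC)
cv2.imwrite('pics/c1.png',np.hstack([a,b])[:,:,::-1])
hsv=cv2.cvtColor(im,cv2.COLOR_RGB2HSV)
for n,(u,v) in dict(box=(270,210),slot=(280,225),foot=(197,235),block=(188,245),handle=(176,237),table=(350,300)).items(): print(n,hsv[v,u])
# box top
m=cv2.inRange(hsv,(0,60,60),(35,255,255)); m2=np.zeros_like(m); m2[180:268,240:335]=m[180:268,240:335]
m2=cv2.morphologyEx(m2,cv2.MORPH_OPEN,np.ones((7,7)))
c=max(cv2.findContours(m2,0,2)[0],key=cv2.contourArea); r=cv2.minAreaRect(c); print(r)
for p in cv2.boxPoints(r): print(p,onz(d,*p,.085))
print(onz(d,286,225,.085))
E
```

```text
box [ 14 162 145]
slot [ 20  14 165]
foot [ 14 126 109]
block [ 12 157 104]
handle [ 18 111 166]
table [165   3 167]
((285.780517578125, 224.9756317138672), (77.52294921875, 68.90928649902344), 6.34019136428833)
[243.45125 254.93906] [0.49492674 0.00619248 0.085     ]
[251.06099 186.45123] [ 0.65951902 -0.00791646  0.085     ]
[328.1098 195.0122] [ 0.64144269 -0.1934007   0.085     ]
[320.50006 263.50003] [ 0.47747942 -0.17424359  0.085     ]
[ 0.56715652 -0.09277939  0.085     ]
```

View pics/c1.png

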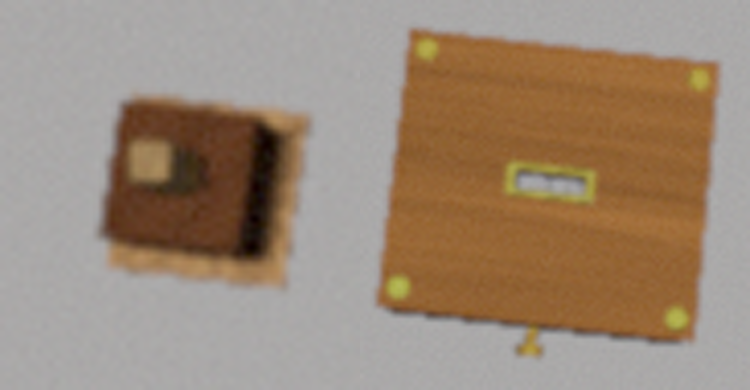

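The crop shows the handle top centred near image pixel (175,237), the block top near (180.5,239.6) and the slot near (286.5,224.6).

```bash
cat >> h.py <<'E'
def tool(o=None):
    o=o or ctrl.get_obs(); return np.array(o['tool_pos']),R.from_rotvec(o['tool_rot']).as_matrix()
def plan(P,yaw,o=None):
    """offset mm and rotation (tool axes) to TCP P, tool down with tool x at yaw"""
    p,M=tool(o); c,s=np.cos(yaw),np.sin(yaw)
    T=np.array([[c,s,0],[s,-c,0],[0,0,-1.]])
    print('off',np.round(M.T@(np.array(P)-p)*1000,1),'rot',np.round(R.from_matrix(M.T@T).as_rotvec(),3))
E
python3 - <<'E'
from h import *
d=grab('top');im=d['image'];g=lambda x,y:(150+x/6,210+y/6)
s=[onz(d,*g(x,y),.064) for x,y in((126,100),(262,120),(242,255),(105,237))]
print(np.round(s,4),np.mean(s,0))
h=[onz(d,*g(x,y),.114) for x,y in((131,138),(172,141),(168,184),(127,181))]
print(np.round(h,4)); H=np.mean(h,0);print('handle',H)
b=lambda x,y:(240+(x-360)*95/390,180+y*95/390)
print('slot',onz(d,*b(551,183),.085))
c=[onz(d,*b(x,y),.085) for x,y in((412,30),(718,63),(693,340),(379,307))];print(np.round(c,4),np.mean(c,0))
plan([H[0],H[1],.30],-.1)
e=grab('side');print('side proj',proj(e,[H[0],H[1],.114]),proj(e,[*onz(d,*b(551,183),.085)]))
E
```

```text
[[0.5619 0.1841 0.064 ]
 [0.5546 0.1291 0.064 ]
 [0.5003 0.1346 0.064 ]
 [0.5067 0.1895 0.064 ]] [0.53087198 0.15930869 0.064     ]
[[0.5406 0.1692 0.114 ]
 [0.5397 0.1535 0.114 ]
 [0.5233 0.1542 0.114 ]
 [0.5242 0.1698 0.114 ]]
handle [0.53194617 0.16166193 0.114     ]
slot [ 0.56818808 -0.09401739  0.085     ]
[[ 0.6575 -0.0118  0.085 ]
 [ 0.6406 -0.1912  0.085 ]
 [ 0.4791 -0.1757  0.085 ]
 [ 0.4953  0.0035  0.085 ]] [ 0.56811712 -0.09382006  0.085     ]
off [ 555.2 -653.3  -68.6] rot [-0.001  0.     0.344]
side proj (np.float64(236.0927295259256), np.float64(166.83368210510565)) (np.float64(269.43179187141413), np.float64(208.42433903906291))
```

```bash
python3 -m handwheel '[{"gripper":-1,"offset":[60,-70,-15],"rotation":[0,0,0.1]},{"gripper":-1,"offset":[110,-130,-30],"rotation":[0,0,0.2]},{"gripper":-1,"offset":[160,-190,-40],"rotation":[0,0,0.344]},{"gripper":-1,"offset":[220,-250,-40],"rotation":[0,0,0.344]},{"gripper":-1,"offset":[270,-310,-40],"rotation":[0,0,0.344]},{"gripper":-1,"offset":[320,-370,-40],"rotation":[0,0,0.344]},{"gripper":-1,"offset":[370,-430,-40],"rotation":[0,0,0.344]},{"gripper":-1,"offset":[415,-490,-40],"rotation":[0,0,0.344]}]' 70; python3 -c "
from h import *
plan([.532,.1615,.25],-.08)"
```

```text
t: 1.35
tool_pos: [0.3743, -0.1602, 0.2706]
tool_rot: [3.137, -0.158, 0.002]
contact_force: [1.4, -0.6, 0.9]
opening: 0.0857
grip_force: 0.0
off [ 124.5 -336.    20.6] rot [ 0.001 -0.001 -0.021]
```

```bash
python3 -m handwheel '[{"gripper":-1,"offset":[20,-55,5],"rotation":[0,0,0]},{"gripper":-1,"offset":[40,-110,10],"rotation":[0,0,0]},{"gripper":-1,"offset":[60,-165,15],"rotation":[0,0,-0.02]},{"gripper":-1,"offset":[80,-220,20],"rotation":[0,0,-0.02]},{"gripper":-1,"offset":[100,-275,20],"rotation":[0,0,-0.02]},{"gripper":-1,"offset":[124,-320,20],"rotation":[0,0,-0.02]},{"gripper":-1,"offset":[124,-320,20],"rotation":[0,0,-0.02]},{"gripper":-1,"offset":[124,-320,20],"rotation":[0,0,-0.02]}]'; python3 -c "
from h import *
plan([.532,.1615,.25],-.08)
d=grab('wrist','w1')
print(proj(d,[.532,.1615,.114]),proj(d,[.531,.1595,.064]))"
```

```text
t: 2.35
tool_pos: [0.5289, 0.1438, 0.2501]
tool_rot: [3.139, -0.125, -0.001]
contact_force: [-0.4, -0.8, -0.1]
opening: 0.0855
grip_force: 0.0
off [  1.6 -17.9   0.1] rot [0.001 0.001 0.   ]
(np.float64(258.5999823369895), np.float64(192.53182033602988)) (np.float64(263.7054972966095), np.float64(179.23883690622606))
```

View pics/w1.png

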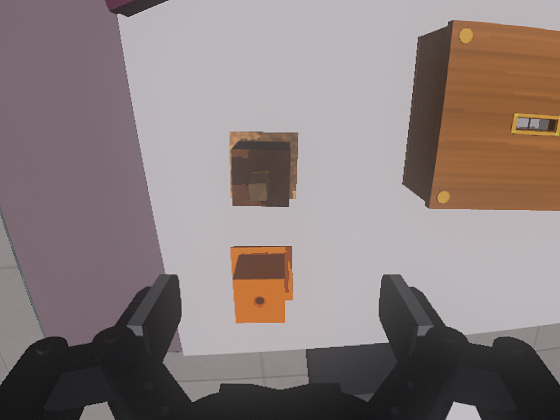

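```bash
python3 - <<'E'
import cv2
im=cv2.imread('pics/w1.png')
cv2.imwrite('pics/w1c.png',cv2.convertScaleAbs(cv2.resize(im[125:215,220:310],(720,600*720//720)[:1]*1+(600,) if 0 else (600,600),interpolation=cv2.INTER_CUBIC),alpha=1.7))
E
```

```text
(no output)
```

View pics/w1c.png

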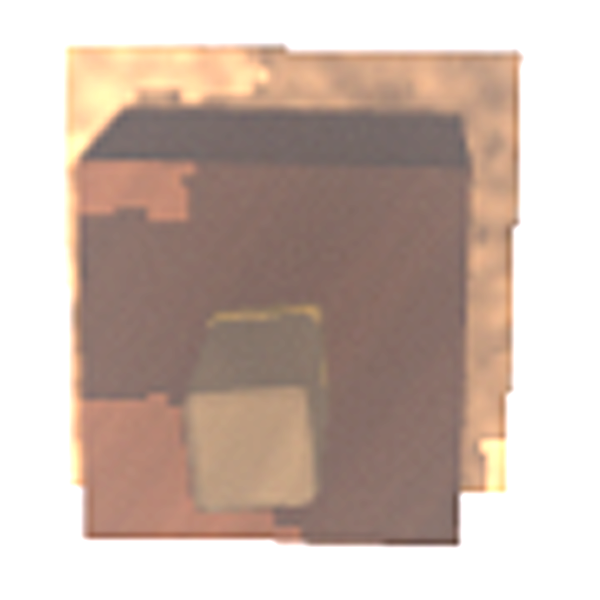

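The crop shows the handle's top face at crop corners (189,390)–(318,503) and the block's top at (78,163)–(458,543).

```bash
python3 - <<'E'
from h import *
d=grab('wrist');g=lambda x,y:(220+x*.15,125+y*.15)
def q(pts,z):
    P=np.array([onz(d,*g(*p),z)[:2] for p in pts]); a=P[1]-P[0]+P[2]-P[3]; b=P[0]-P[3]+P[1]-P[2]
    print(np.round(P.mean(0),4),'sizes',np.linalg.norm(a)/2,np.linalg.norm(b)/2,'yaws',np.arctan2(a[1],a[0])+np.pi/2,np.arctan2(b[1],b[0]))
    return P.mean(0)
H=q([(189,390),(305,387),(318,502),(200,510)],.114)
q([(78,163),(468,165),(458,543),(85,537)],.064)
q([(189,390),(305,387),(320,308),(208,318)],.114)
q([(208,318),(320,308)]*2,.064)
plan([H[0],H[1],.075],-.03)
E
```

```text
[0.5323 0.1616] sizes 0.014540817365152156 0.015162289803460637 yaws -0.03157358936300336 -0.0008028644540132647
[0.532  0.1618] sizes 0.055121173175236036 0.055719008300205694 yaws -0.09192859137008491 -0.09973924399407733
[0.5445 0.1601] sizes 0.013992592185148355 0.009728798764321828 yaws -0.023030681482044235 2.828196008846288
[0.5384 0.1623] sizes 0.0 0.0 yaws 1.5707963267948966 0.0
off [  1.9 -18.8 175.4] rot [ 0.    -0.    -0.051]
```

```bash
python3 -m handwheel '[{"gripper":-1,"offset":[2,-18,20],"rotation":[0,0,-0.045]},{"gripper":-1,"offset":[2,-18.5,50],"rotation":[0,0,-0.045]},{"gripper":-1,"offset":[2,-18.5,90],"rotation":[0,0,-0.045]},{"gripper":-1,"offset":[2,-18.5,130],"rotation":[0,0,-0.045]},{"gripper":-1,"offset":[2,-18.5,160],"rotation":[0,0,-0.045]},{"gripper":-1,"offset":[2,-18.5,175],"rotation":[0,0,-0.045]},{"gripper":-1,"offset":[2,-18.5,175],"rotation":[0,0,-0.045]},{"gripper":-1,"offset":[2,-18.5,175],"rotation":[0,0,-0.045]}]'; python3 -c "
from h import *
plan([.5322,.1617,.075],-.035)"
```

```text
t: 3.45
tool_pos: [0.5337, 0.1624, 0.0767]
tool_rot: [-3.141, 0.055, -0.004]
contact_force: [-0.2, 0.6, 1.8]
opening: 0.0853
grip_force: 0.0
off [-1.5  0.8  1.7] rot [-0.001 -0.002 -0.   ]
```

```bash
python3 -m handwheel '[{"gripper":-0.3,"offset":[-1.5,0.7,1.5],"rotation":[0,0,0]},{"gripper":0.2,"offset":[-1.5,0.7,1.5],"rotation":[0,0,0]},{"gripper":0.5,"offset":[-1.5,0.7,1.5],"rotation":[0,0,0]},{"gripper":0.6,"offset":[-1.5,0.7,1.5],"rotation":[0,0,0]},{"gripper":1,"offset":[-1.5,0.7,1.5],"rotation":[0,0,0]},{"gripper":1,"offset":[-1.5,0.7,1.5],"rotation":[0,0,0]},{"gripper":1,"offset":[-1.5,0.7,1.5],"rotation":[0,0,0]},{"gripper":1,"offset":[-1.5,0.7,1.5],"rotation":[0,0,0]}]' 60; python3 -c "
from h import *
print(ctrl.get_obs())"
```

```text
t: 4.45
tool_pos: [0.5314, 0.1616, 0.0741]
tool_rot: [-3.141, 0.055, -0.001]
contact_force: [1.2, 0.0, 2.2]
opening: 0.0155
grip_force: 58.4
{'t': 4.45, 'q': array([1.61255270e-01, 3.91624293e-02, 1.90302173e+00, 2.59404925e-07,
       1.19883739e+00, 1.76724342e+00]), 'dq': array([ 0.00157601,  0.00180668, -0.00053658, -0.00028778,  0.00109754,
       -0.00038092]), 'effort': array([-3.55806202e-02, -3.34845114e+01, -3.17680728e+01, -2.02116359e-02,
        7.62393902e-03, -6.82380096e-05]), 'tool_pos': array([0.53138911, 0.16161519, 0.0740593 ]), 'tool_rot': array([-3.14100437e+00,  5.52746886e-02, -8.82689004e-04]), 'contact_force': array([1.24478784, 0.01639299, 2.20038231]), 'wrist_torque': array([ 0.02242334, -0.01445812, -0.00336228]), 'grip_force': 58.40290546417236, 'opening': 0.01550725806294247}
```

```bash
python3 -m handwheel '[{"gripper":1,"offset":[0,0,-15],"rotation":[0,0,0]},{"gripper":1,"offset":[0,0,-30],"rotation":[0,0,0]},{"gripper":1,"offset":[0,0,-50],"rotation":[0,0,0]},{"gripper":1,"offset":[0,0,-70],"rotation":[0,0,0]},{"gripper":1,"offset":[0,0,-95],"rotation":[0,0,0]},{"gripper":1,"offset":[5,30,-120],"rotation":[0,0,0.02]},{"gripper":1,"offset":[10,70,-130],"rotation":[0,0,0.04]},{"gripper":1,"offset":[20,120,-130],"rotation":[0,0,0.065]}]'; python3 -c "
from h import *
plan([.568,-.094,.19],-.1)"
```

```text
t: 5.45
tool_pos: [0.5478, 0.0403, 0.207]
tool_rot: [-3.138, 0.156, -0.007]
contact_force: [0.3, -0.1, -0.5]
opening: 0.0154
grip_force: 58.9
off [ 33.3 131.6  17.1] rot [-0.    -0.004  0.001]
```

```bash
python3 -m handwheel '[{"gripper":1,"offset":[12,40,0],"rotation":[0,0,0]},{"gripper":1,"offset":[24,85,5],"rotation":[0,0,0]},{"gripper":1,"offset":[32,115,15],"rotation":[0,0,0]},{"gripper":1,"offset":[33,130,25],"rotation":[0,0,0]},{"gripper":1,"offset":[33,130,30],"rotation":[0,0,0]},{"gripper":1,"offset":[33,130,30],"rotation":[0,0,0]},{"gripper":1,"offset":[33,130,30],"rotation":[0,0,0]},{"gripper":1,"offset":[33,130,30],"rotation":[0,0,0]}]'; python3 -c "
from h import *
plan([.568,-.094,.178],-.1)
p,M=tool();d=grab('wrist','w2');e=grab('side','s2')
for dd in (d,e):
  print(proj(dd,p-[0,0,.068]),proj(dd,[.568,-.094,.085]))
cr=lambda i,x,y:cv2.resize(i[y-50:y+50,x-50:x+50],(390,390),interpolation=cv2.INTER_CUBIC)
f=lambda dd:tuple(int(t) for t in proj(dd,p-[0,0,.08]))
print(f(d),f(e))
cv2.imwrite('pics/c2.png',np.hstack([cr(d['image'],*f(d)),cr(e['image'],*f(e))])[:,:,::-1])
"
```

```text
t: 6.45
tool_pos: [0.567, -0.091, 0.1743]
tool_rot: [3.138, -0.155, 0.001]
contact_force: [0.5, -0.3, -0.7]
opening: 0.0152
grip_force: 58.8
off [ 1.3  2.9 -3.7] rot [ 0.    -0.001  0.001]
(np.float64(280.5669227408915), np.float64(223.92802464978132)) (np.float64(284.63556204559444), np.float64(211.35410556912387))
(np.float64(268.74535449895245), np.float64(199.70928981344366)) (np.float64(269.35355121590214), np.float64(208.4280969897761))
(280, 217) (268, 204)
```

View pics/c2.png

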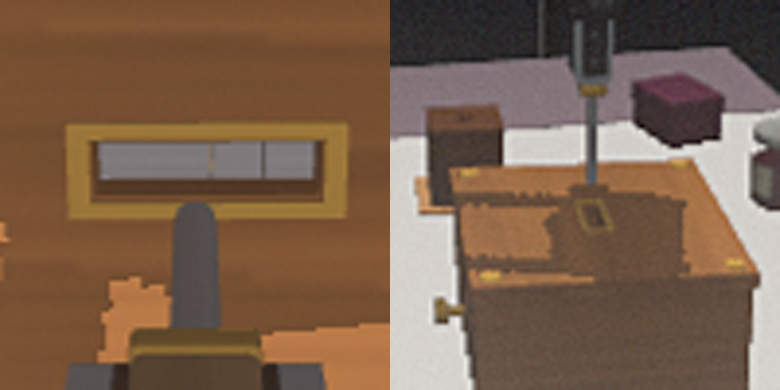

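The left crop shows the slot inside its brass rim, centred at crop (207,171). A well outline lies between crop x 211 and 262, right of centre (towards −y), and the rod's tip ends at (195,202). On the right, the side view shows the rod hanging straight above the slot.

```bash
python3 - <<'E'
from h import *
d=grab('wrist');g=lambda x,y:(230+x/3.9-.37,167+y/3.9-.37)
S=np.array([onz(d,*g(x,y),.085) for x,y in((67,124),(348,124),(348,219),(67,219))])
print(np.round(S,4),'slot',S.mean(0), np.linalg.norm(S[0]-S[1]),np.linalg.norm(S[0]-S[3]))
S=S.mean(0)
p,M=tool(); t=onz(d,*g(195,202),p[2]-.068); print('tip front',t,'tcp',p)
for x in (175,215): print(onz(d,*g(x,215),p[2]-.068))
Rz=R.from_euler('z',-.1).as_matrix()
for z in(.056,.060,.064):
    print(z,[np.round(Rz.T@(onz(d,*g(x,160),z)-S)*1000,1)[:2] for x in(97,211,262,314)])
tc=t-Rz@[.0035,0,0]; print('tip-slot in slot frame mm',Rz.T@(tc-S)*1000)
print('TCP-slot',Rz.T@(p-S)*1000, 'tip-tcp',Rz.T@(tc-p)*1000)
E
```

```text
[[ 0.5799 -0.0692  0.085 ]
 [ 0.575  -0.1187  0.085 ]
 [ 0.5571 -0.1176  0.085 ]
 [ 0.5621 -0.0669  0.085 ]] slot [ 0.56853169 -0.09307811  0.085     ] 0.049796667602435035 0.01798026339211161
tip front [ 0.570684   -0.0910306   0.10607523] tcp [ 0.56688783 -0.09138502  0.17407523]
[ 0.56874404 -0.08753152  0.10607523]
[ 0.56809572 -0.09408181  0.10607523]
0.056 [array([-7.3, 21.9]), array([-7.2, -1. ]), array([ -7.2, -11.2]), array([ -7.2, -21.7])]
0.06 [array([-6. , 21.6]), array([-5.9, -0.9]), array([ -5.9, -11. ]), array([ -5.9, -21.3])]
0.064 [array([-4.6, 21.3]), array([-4.6, -0.9]), array([ -4.6, -10.8]), array([ -4.6, -21. ])]
tip-slot in slot frame mm [-1.56285804  2.25215276 21.07522567]
TCP-slot [-1.80467198  1.52052223 89.07522567] tip-tcp [  0.24181394   0.73163053 -68.        ]
```

```bash
python3 -m handwheel '[{"gripper":1,"offset":[1,4,4],"rotation":[0,0,0]},{"gripper":1,"offset":[1.6,8,8],"rotation":[0,0,0]},{"gripper":1,"offset":[1.6,8.2,12],"rotation":[0,0,0]},{"gripper":1,"offset":[1.6,8.2,15],"rotation":[0,0,0]},{"gripper":1,"offset":[1.6,8.2,17],"rotation":[0,0,0]},{"gripper":1,"offset":[1.6,8.2,17],"rotation":[0,0,0]},{"gripper":1,"offset":[1.6,8.2,17],"rotation":[0,0,0]},{"gripper":1,"offset":[1.6,8.2,17],"rotation":[0,0,0]}]'; python3 -c "
from h import *
p,M=tool();print(p);d=grab('wrist');e=grab('side')
cr=lambda i,x,y:cv2.resize(i[y-35:y+35,x-35:x+35],(390,390),interpolation=cv2.INTER_CUBIC)
f=lambda dd:tuple(int(t) for t in proj(dd,p-[0,0,.068]))
print(f(d),f(e))
cv2.imwrite('pics/c3.png',np.hstack([cr(d['image'],*f(d)),cr(e['image'],*f(e))])[:,:,::-1])
"
```

```text
t: 7.6
tool_pos: [0.5676, -0.1, 0.157]
tool_rot: [3.138, -0.157, 0.001]
contact_force: [0.4, -0.0, -0.8]
opening: 0.0149
grip_force: 58.8
[ 0.56761941 -0.10000861  0.15697508]
(280, 223) (269, 207)
```

View pics/c3.png

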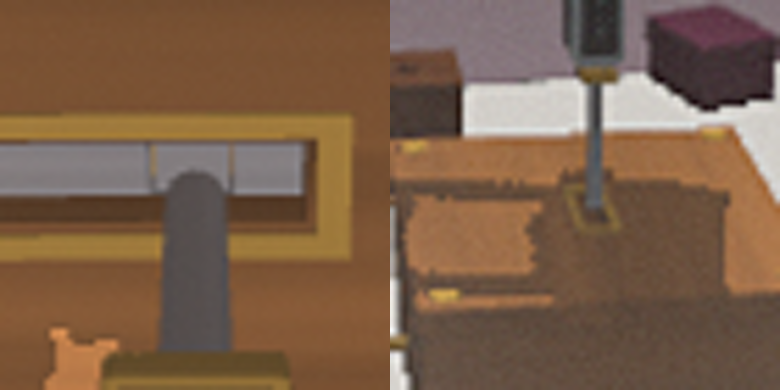

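The left crop shows the rod tip (196,171) lined up with the well marks at x 151–233. The slot's brass rim spans y 115–258, and the side view shows the tip at the slot's mouth.

```bash
python3 - <<'E'
from h import *
d=grab('wrist');k=70/390;g=lambda x,y:(245+x*k-.4,188+y*k-.4)
p,M=tool();Rz=R.from_euler('z',-.1).as_matrix()
a=onz(d,*g(196,115),.085);b=onz(d,*g(196,259),.085);t=onz(d,*g(196,170),p[2]-.068)
i1=onz(d,*g(196,139),.085);i2=onz(d,*g(196,234),.085)
for n,q in dict(rim=(a+b)/2,inner=(i1+i2)/2,tip=t-Rz@[.0035,0,0],w1=onz(d,*g(151,170),.058),w2=onz(d,*g(233,170),.058),a=a,b=b,i1=i1,i2=i2).items(): print(n,np.round(Rz.T@(q-p)*1000,2))
E
```

```text
rim [  0.3    0.52 -71.89]
inner [  0.43   0.52 -71.89]
tip [  0.45   0.52 -68.  ]
w1 [ -7.24   6.42 -98.89]
w2 [ -7.23  -4.37 -98.89]
a [  9.31   0.53 -71.89]
b [ -8.7    0.51 -71.89]
i1 [  6.37   0.52 -71.89]
i2 [ -5.51   0.51 -71.89]
```

```bash
python3 -m handwheel '[{"gripper":1,"offset":[0,-0.4,3],"rotation":[0,0,0]},{"gripper":1,"offset":[0,-0.4,6],"rotation":[0,0,0]},{"gripper":1,"offset":[0,-0.4,9],"rotation":[0,0,0]},{"gripper":1,"offset":[0,-0.4,12],"rotation":[0,0,0]},{"gripper":1,"offset":[0,-0.4,15],"rotation":[0,0,0]},{"gripper":1,"offset":[0,-0.4,18],"rotation":[0,0,0]},{"gripper":1,"offset":[0,-0.4,21],"rotation":[0,0,0]},{"gripper":1,"offset":[0,-0.4,21],"rotation":[0,0,0]}]'; 
```

```text
t: 8.75
tool_pos: [0.5673, -0.0996, 0.1353]
tool_rot: [-3.137, 0.157, 0.001]
contact_force: [-0.0, 0.6, -0.1]
opening: 0.0153
grip_force: 58.8
```

```bash
python3 -m handwheel '[{"gripper":1,"offset":[0,0,0.6],"rotation":[0,0,0]},{"gripper":1,"offset":[0,0,1.2],"rotation":[0,0,0]},{"gripper":1,"offset":[0,0,1.8],"rotation":[0,0,0]},{"gripper":1,"offset":[0,0,2.4],"rotation":[0,0,0]},{"gripper":1,"offset":[0,0,3.0],"rotation":[0,0,0]},{"gripper":1,"offset":[0,0,3.6],"rotation":[0,0,0]},{"gripper":1,"offset":[0,0,4.2],"rotation":[0,0,0]},{"gripper":1,"offset":[0,0,4.2],"rotation":[0,0,0]}]';python3 -m handwheel '[{"gripper":1,"offset":[0,0,0.4],"rotation":[0,0,0]},{"gripper":1,"offset":[0,0,0.6],"rotation":[0,0,0]},{"gripper":1,"offset":[0,0,0.8],"rotation":[0,0,0]},{"gripper":1,"offset":[0,0,1],"rotation":[0,0,0]},{"gripper":1,"offset":[0,0,1.2],"rotation":[0,0,0]},{"gripper":1,"offset":[0,0,1.5],"rotation":[0,0,0]},{"gripper":1,"offset":[0,0,1.5],"rotation":[0,0,0]},{"gripper":1,"offset":[0,0,1.5],"rotation":[0,0,0]}]' 
```

```text
t: 9.75
tool_pos: [0.5675, -0.0996, 0.1315]
tool_rot: [-3.138, 0.157, 0.0]
contact_force: [0.1, 0.3, 0.8]
opening: 0.0156
grip_force: 58.8
t: 10.75
tool_pos: [0.5676, -0.0996, 0.1301]
tool_rot: [-3.138, 0.157, -0.0]
contact_force: [-0.5, -0.7, -1.0]
opening: 0.0154
grip_force: 58.8
```

```bash
python3 -m handwheel '[{"gripper":1,"offset":[0,0,0.4],"rotation":[0,0,0]},{"gripper":1,"offset":[0,0,0.6],"rotation":[0,0,0]},{"gripper":1,"offset":[0,0,0.8],"rotation":[0,0,0]},{"gripper":1,"offset":[0,0,1],"rotation":[0,0,0]},{"gripper":1,"offset":[0,0,1.2],"rotation":[0,0,0]},{"gripper":1,"offset":[0,0,1.5],"rotation":[0,0,0]},{"gripper":1,"offset":[0,0,1.5],"rotation":[0,0,0]},{"gripper":1,"offset":[0,0,1.5],"rotation":[0,0,0]}]' 
```

```text
t: 11.75
tool_pos: [0.5676, -0.0996, 0.1286]
tool_rot: [-3.138, 0.157, -0.0]
contact_force: [-0.0, -0.1, -0.4]
opening: 0.0154
grip_force: 58.8
```

```bash
python3 -m handwheel '[{"gripper":1,"offset":[0,0,0.4],"rotation":[0,0,0]},{"gripper":1,"offset":[0,0,0.6],"rotation":[0,0,0]},{"gripper":1,"offset":[0,0,0.8],"rotation":[0,0,0]},{"gripper":1,"offset":[0,0,1],"rotation":[0,0,0]},{"gripper":1,"offset":[0,0,1.2],"rotation":[0,0,0]},{"gripper":1,"offset":[0,0,1.2],"rotation":[0,0,0]},{"gripper":1,"offset":[0,0,1.2],"rotation":[0,0,0]},{"gripper":1,"offset":[0,0,1.2],"rotation":[0,0,0]}]' 
```

```text
t: 12.75
tool_pos: [0.5676, -0.0996, 0.1274]
tool_rot: [3.138, -0.157, 0.0]
contact_force: [-0.1, 0.2, 0.4]
opening: 0.0153
grip_force: 58.8
```

```bash
python3 -m handwheel '[{"gripper":1,"offset":[0,0,0.4],"rotation":[0,0,0]},{"gripper":1,"offset":[0,0,0.6],"rotation":[0,0,0]},{"gripper":1,"offset":[0,0,0.8],"rotation":[0,0,0]},{"gripper":1,"offset":[0,0,1],"rotation":[0,0,0]},{"gripper":1,"offset":[0,0,1.2],"rotation":[0,0,0]},{"gripper":1,"offset":[0,0,1.2],"rotation":[0,0,0]},{"gripper":1,"offset":[0,0,1.2],"rotation":[0,0,0]},{"gripper":1,"offset":[0,0,1.2],"rotation":[0,0,0]}]' 
```

```text
t: 13.75
tool_pos: [0.5675, -0.0996, 0.1262]
tool_rot: [-3.138, 0.157, -0.0]
contact_force: [0.6, -0.6, -0.6]
opening: 0.0154
grip_force: 58.8
```

```bash
python3 -m handwheel '[{"gripper":1,"offset":[0,0,0.4],"rotation":[0,0,0]},{"gripper":1,"offset":[0,0,0.6],"rotation":[0,0,0]},{"gripper":1,"offset":[0,0,0.8],"rotation":[0,0,0]},{"gripper":1,"offset":[0,0,1],"rotation":[0,0,0]},{"gripper":1,"offset":[0,0,1.2],"rotation":[0,0,0]},{"gripper":1,"offset":[0,0,1.2],"rotation":[0,0,0]},{"gripper":1,"offset":[0,0,1.2],"rotation":[0,0,0]},{"gripper":1,"offset":[0,0,1.2],"rotation":[0,0,0]}]' 
```

```text
t: 14.75
tool_pos: [0.5677, -0.0996, 0.1253]
tool_rot: [3.138, -0.157, 0.001]
contact_force: [-2.4, 0.2, 4.6]
opening: 0.0154
grip_force: 59.2
```

```bash
python3 -m handwheel '[{"gripper":1,"offset":[0,0,0.1],"rotation":[0,0,0]},{"gripper":1,"offset":[0,0,0.2],"rotation":[0,0,0]},{"gripper":1,"offset":[0,0,0.3],"rotation":[0,0,0]},{"gripper":1,"offset":[0,0,0.4],"rotation":[0,0,0]},{"gripper":1,"offset":[0,0,0.5],"rotation":[0,0,0]},{"gripper":1,"offset":[0,0,0.5],"rotation":[0,0,0]},{"gripper":1,"offset":[0,0,0.5],"rotation":[0,0,0]},{"gripper":1,"offset":[0,0,0.5],"rotation":[0,0,0]}]' 
```

```text
t: 15.75
tool_pos: [0.5676, -0.0997, 0.1245]
tool_rot: [3.138, -0.157, 0.0]
contact_force: [-0.8, 0.8, 4.5]
opening: 0.0151
grip_force: 59.3
```

```bash
python3 -m handwheel '[{"gripper":1,"offset":[0,0,0.6],"rotation":[0,0,0]},{"gripper":1,"offset":[0,0,1.2],"rotation":[0,0,0]},{"gripper":1,"offset":[0,0,1.8],"rotation":[0,0,0]},{"gripper":1,"offset":[0,0,2.4],"rotation":[0,0,0]},{"gripper":1,"offset":[0,0,3],"rotation":[0,0,0]},{"gripper":1,"offset":[0,0,3.6],"rotation":[0,0,0]},{"gripper":1,"offset":[0,0,4],"rotation":[0,0,0]},{"gripper":1,"offset":[0,0,4],"rotation":[0,0,0]}]' 
```

```text
t: 16.75
tool_pos: [0.5678, -0.0997, 0.121]
tool_rot: [3.138, -0.157, 0.001]
contact_force: [-1.7, 1.2, 7.1]
opening: 0.0151
grip_force: 59.7
```

```bash
python3 -m handwheel '[{"gripper":1,"offset":[0,0,0.3],"rotation":[0,0,0]},{"gripper":1,"offset":[0,0,0.6],"rotation":[0,0,0]},{"gripper":1,"offset":[0,0,0.9],"rotation":[0,0,0]},{"gripper":1,"offset":[0,0,1.2],"rotation":[0,0,0]},{"gripper":1,"offset":[0,0,1.5],"rotation":[0,0,0]},{"gripper":1,"offset":[0,0,1.5],"rotation":[0,0,0]},{"gripper":1,"offset":[0,0,1.5],"rotation":[0,0,0]},{"gripper":1,"offset":[0,0,1.5],"rotation":[0,0,0]}]' 
```

```text
t: 17.75
tool_pos: [0.5678, -0.0997, 0.1198]
tool_rot: [3.138, -0.157, 0.001]
contact_force: [-1.7, 1.2, 8.3]
opening: 0.0151
grip_force: 59.8
```

```bash
python3 -m handwheel '[{"gripper":1,"offset":[0,0,0.2],"rotation":[0,0,0]},{"gripper":1,"offset":[0,0,0.4],"rotation":[0,0,0]},{"gripper":1,"offset":[0,0,0.6],"rotation":[0,0,0]},{"gripper":1,"offset":[0,0,0.8],"rotation":[0,0,0]},{"gripper":1,"offset":[0,0,0.9],"rotation":[0,0,0]},{"gripper":1,"offset":[0,0,0.9],"rotation":[0,0,0]},{"gripper":1,"offset":[0,0,0.9],"rotation":[0,0,0]},{"gripper":1,"offset":[0,0,0.9],"rotation":[0,0,0]}]'; python3 - <<'E'
from h import *
d=grab('side','s3'); a=cv2.imread('pics/side0.png')[:,:,::-1]
df=np.abs(d['image'].astype(int)-a).sum(2)>80
print('changed px left of box',df[215:265,195:234].sum())
E
```

```text
t: 18.75
tool_pos: [0.5678, -0.0997, 0.1187]
tool_rot: [3.138, -0.157, 0.001]
contact_force: [-1.2, 1.0, 7.5]
opening: 0.0154
grip_force: 59.8
changed px left of box 976
```

```bash
python3 -m handwheel '[{"gripper":1,"offset":[0,0,-4],"rotation":[0,0,0]},{"gripper":1,"offset":[0,0,-10],"rotation":[0,0,0]},{"gripper":1,"offset":[0,0,-18],"rotation":[0,0,0]},{"gripper":1,"offset":[0,0,-28],"rotation":[0,0,0]},{"gripper":1,"offset":[0,0,-40],"rotation":[0,0,0]},{"gripper":1,"offset":[0,0,-60],"rotation":[0,0,0]},{"gripper":1,"offset":[0,0,-85],"rotation":[0,0,0]},{"gripper":1,"offset":[0,0,-90],"rotation":[0,0,0]}]'; python3 - <<'E'
from h import *
plan([.5314,.1616,.205],-.035)
a=grab('side')['image'][140:290,150:350]
cv2.imwrite('pics/s4.png',cv2.resize(a,(600,450))[:,:,::-1])
E
```

```text
t: 19.8
tool_pos: [0.569, -0.1001, 0.2117]
tool_rot: [3.136, -0.157, 0.008]
contact_force: [0.7, 1.4, -0.9]
opening: 0.0152
grip_force: 58.9
off [ -63.6 -256.6    6. ] rot [ 0.001 -0.005 -0.065]
```

View pics/s4.png

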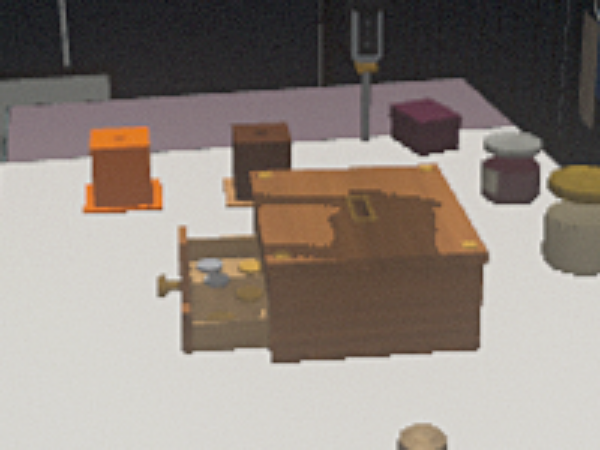

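The tray is fully out (knob at crop (165,285)) and the pin is still held upright in the fingers at (365,100).

```bash
python3 -m handwheel '[{"gripper":1,"offset":[-10,-45,0],"rotation":[0,0,0]},{"gripper":1,"offset":[-22,-95,0],"rotation":[0,0,-0.03]},{"gripper":1,"offset":[-35,-145,2],"rotation":[0,0,-0.06]},{"gripper":1,"offset":[-48,-195,4],"rotation":[0,0,-0.065]},{"gripper":1,"offset":[-58,-235,6],"rotation":[0,0,-0.065]},{"gripper":1,"offset":[-63.5,-256.5,15],"rotation":[0,0,-0.065]},{"gripper":1,"offset":[-63.5,-256.5,25],"rotation":[0,0,-0.065]},{"gripper":1,"offset":[-63.5,-256.5,25],"rotation":[0,0,-0.065]}]';python3 -m handwheel '[{"gripper":1,"offset":[0,0,10],"rotation":[0,0,0]},{"gripper":1,"offset":[0,0,20],"rotation":[0,0,0]},{"gripper":1,"offset":[0,0,30],"rotation":[0,0,0]},{"gripper":1,"offset":[0,0,40],"rotation":[0,0,0]},{"gripper":1,"offset":[0,0,45],"rotation":[0,0,0]},{"gripper":1,"offset":[0,0,45],"rotation":[0,0,0]},{"gripper":1,"offset":[0,0,45],"rotation":[0,0,0]},{"gripper":1,"offset":[0,0,45],"rotation":[0,0,0]}]'; python3 -c "
from h import *
plan([.5314,.1616,.074],-.035)"
```

```text
t: 20.85
tool_pos: [0.529, 0.1612, 0.1811]
tool_rot: [3.14, -0.056, -0.005]
contact_force: [0.3, -0.1, 0.1]
opening: 0.0153
grip_force: 59.0
t: 21.85
tool_pos: [0.5303, 0.162, 0.1386]
tool_rot: [-3.141, 0.055, -0.001]
contact_force: [1.2, 0.0, 0.4]
opening: 0.0154
grip_force: 59.0
off [ 1.   0.4 64.6] rot [-0.    -0.001 -0.   ]
```

```bash
python3 -m handwheel '[{"gripper":1,"offset":[1,0.4,0],"rotation":[0,0,0]},{"gripper":1,"offset":[1,0.4,2],"rotation":[0,0,0]},{"gripper":1,"offset":[1,0.4,5],"rotation":[0,0,0]},{"gripper":1,"offset":[1,0.4,8],"rotation":[0,0,0]},{"gripper":1,"offset":[1,0.4,10],"rotation":[0,0,0]},{"gripper":1,"offset":[1,0.4,12],"rotation":[0,0,0]},{"gripper":1,"offset":[1,0.4,14],"rotation":[0,0,0]},{"gripper":1,"offset":[1,0.4,14],"rotation":[0,0,0]}]'
```

```text
t: 22.85
tool_pos: [0.5309, 0.1615, 0.1238]
tool_rot: [3.141, -0.055, -0.001]
contact_force: [-0.8, 0.5, -0.4]
opening: 0.0154
grip_force: 59.0
```

In the bore with no contact; lower further.

```bash
python3 -m handwheel '[{"gripper":1,"offset":[0.3,0,6],"rotation":[0,0,0]},{"gripper":1,"offset":[0.3,0,12],"rotation":[0,0,0]},{"gripper":1,"offset":[0.3,0,18],"rotation":[0,0,0]},{"gripper":1,"offset":[0.3,0,24],"rotation":[0,0,0]},{"gripper":1,"offset":[0.3,0,30],"rotation":[0,0,0]},{"gripper":1,"offset":[0.3,0,36],"rotation":[0,0,0]},{"gripper":1,"offset":[0.3,0,42],"rotation":[0,0,0]},{"gripper":1,"offset":[0.3,0,45],"rotation":[0,0,0]}]';python3 -m handwheel '[{"gripper":1,"offset":[0,0,1],"rotation":[0,0,0]},{"gripper":1,"offset":[0,0,2],"rotation":[0,0,0]},{"gripper":1,"offset":[0,0,3],"rotation":[0,0,0]},{"gripper":1,"offset":[0,0,3.5],"rotation":[0,0,0]},{"gripper":1,"offset":[0,0,4],"rotation":[0,0,0]},{"gripper":1,"offset":[0,0,4.3],"rotation":[0,0,0]},{"gripper":1,"offset":[0,0,4.3],"rotation":[0,0,0]},{"gripper":1,"offset":[0,0,4.3],"rotation":[0,0,0]}]'
```

```text
t: 23.85
tool_pos: [0.5311, 0.1614, 0.0785]
tool_rot: [3.141, -0.055, -0.001]
contact_force: [-0.7, -1.1, -1.5]
opening: 0.0154
grip_force: 59.0
t: 24.85
tool_pos: [0.5313, 0.1615, 0.0748]
tool_rot: [-3.141, 0.055, -0.0]
contact_force: [-0.1, 0.2, -0.3]
opening: 0.0153
grip_force: 59.0
```

```bash
python3 -m handwheel '[{"gripper":1,"offset":[0,0,0.5],"rotation":[0,0,0]},{"gripper":1,"offset":[0,0,0.5],"rotation":[0,0,0]},{"gripper":0.5,"offset":[0,0,0.5],"rotation":[0,0,0]},{"gripper":0,"offset":[0,0,0.5],"rotation":[0,0,0]},{"gripper":-1,"offset":[0,0,0.5],"rotation":[0,0,0]},{"gripper":-1,"offset":[0,0,0.5],"rotation":[0,0,0]},{"gripper":-1,"offset":[0,0,0.5],"rotation":[0,0,0]},{"gripper":-1,"offset":[0,0,0.5],"rotation":[0,0,0]}]';python3 -m handwheel '[{"gripper":-1,"offset":[0,0,-5],"rotation":[0,0,0]},{"gripper":-1,"offset":[0,0,-20],"rotation":[0,0,0]},{"gripper":-1,"offset":[0,0,-45],"rotation":[0,0,0]},{"gripper":-1,"offset":[0,0,-80],"rotation":[0,0,0]},{"gripper":-1,"offset":[0,0,-120],"rotation":[0,0,0]},{"gripper":-1,"offset":[0,0,-160],"rotation":[0,0,0]},{"gripper":-1,"offset":[0,0,-175],"rotation":[0,0,0]},{"gripper":-1,"offset":[0,0,-175],"rotation":[0,0,0]}]'; python3 - <<'E'
from h import *
a=grab('side')['image'][150:270,170:330]
b=grab('wrist')['image'][110:230,200:320]
cv2.imwrite('pics/s5.png',np.hstack([cv2.resize(a,(440,330)),cv2.resize(b,(330,330))])[:,:,::-1])
E
```

```text
t: 25.85
tool_pos: [0.5313, 0.1615, 0.0743]
tool_rot: [-3.141, 0.055, -0.0]
contact_force: [0.6, 1.1, -0.0]
opening: 0.0851
grip_force: 0.0
t: 26.85
tool_pos: [0.5318, 0.1616, 0.2506]
tool_rot: [-3.141, 0.055, -0.004]
contact_force: [-0.6, 0.4, -1.3]
opening: 0.0853
grip_force: 0.0
```

View pics/s5.png

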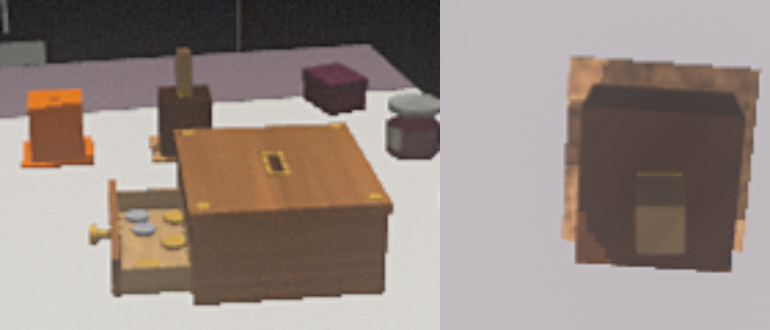

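The pin stands upright and fully down in the dark block (183,72), the tray is out, and the gripper is clear.

```bash
python3 -c "
from station import ctrl
print(ctrl.finish_job())"
```

```text
the job is handed in; nothing more can be done
None
```

The job is handed in at about 27 s of robot time: the latch was pressed and the tray sprang out, the pin is back all the way down in its block, and nothing else was touched; the hand-in call returned no verdict.

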